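# Mount the tube carrier on the mixer spindle

### The arm

A 7-joint arm with a two-finger parallel gripper is mounted at the origin on the work surface. World frame = base frame: x ahead of the robot, y to its left, z up, the work surface at z = 0. Lengths are in m, angles in rad, forces in N, time in s.
With the tool pointing down it reaches from about 0.4 to 0.85 m from the base axis. Payload 10.4 kg.
Tool frame: the origin (TCP) lies at the very end of the fingers, on their centre line; the grasp point (between the pads) lies 19 mm behind it; z points along the fingers, y is the line along which they close (so a half turn about z gives the same grasp; the last joint's range is limited). The gripper opens to 87 mm and grips with 3 to 60 N. Pads are 19 mm wide; open, the fingers measure 117 mm over their backs; the gripper's body (75 mm by 190 mm) begins 51 mm behind the grasp point.
Start: joints at [1.321, 0.332, -0.065, 1.46, 0.022, 1.35, -0.088], TCP at [0.141, -0.609, 0.194] pointing down, gripper open.
Joint ranges: [-2.6, 2.6], [-0.5, 2.12], [-1.47, 1.34], [0.16, 2.42], [-1.27, 4.41], [0.06, 2.06], [-2.6, 2.6]. Speed limits (rad/s): [2.22, 2.22, 2.79, 2.79, 3.14, 3.14, 3.14].

### API

Orientations are given as a unit quaternion [x, y, z, w].
In Python, from workcell import * gives the robot as it stands. The module is installed in compiled form; this text tells all that it offers.
- The arm moves only by the tool carry_out, never from a script. Its argument "rows" is text: rows parted by semicolons, each of 7 numbers parted by spaces: the finger opening in mm, from 0 to 87, then the shift along the world's x, y, z in mm, then the turn, a rotation vector about the world's x, y, z in degrees. In form: claw dx dy dz ax ay az; .... A call has 1 to 12 rows; each row is the pose to reach, as a shift and turn from the pose commanded when the call began; what a row does not reach only later rows make up. A row lasts 1/10 s, in which the tool goes at most 50 mm and 8.59 degrees, less where a joint would pass 70% of its speed; a pose out of reach is approached as far as the arm can. A call with a gripper value outside its range is refused whole. The fingers move at their own pace and stop on an object; "newtons" is the grip in N (left out, the last holds). Time passes only in rows, so rows that repeat a pose let the fingers close. It gives the time, the measured TCP pose, the force, the opening and the grip force at its end, in the units of the state.
- observe(): the state, without advancing time (a new reading comes with each control period).
- read_camera(name): name is "scene" or "top" or "wrist"; returns a dict with "img" (480x640x3 uint8, red, green, blue), "mtx" (3x3 intrinsics, pixels), "R" (3x3) and "t" (3): a world point X has camera coordinates R X + t. Camera axes: x right, y down, z forward; pixel columns grow to the right and rows downward; lengths in m; the calibration is good to about 2 mm. A picture is of the moment at which its call begins. There is no depth.
- hand_in(): hands the job in; it is judged then, once.
Trained networks look in the newest picture that a camera, given by its name, has taken for a name from the list of things; names that differ only in an ending like _2 or _b are one class to them, and where a whole thing is asked for, a point or a joint stands for the part that bears it (a point fixed in the world has none). Each returns a list of dicts, best first, with "p" (0 to 1); they miss things now and then, are a little off and sometimes report something else, mostly with a low value. They report only what shows in the picture. A call takes as long as a camera call.
- recognise(camera, label): "xy" ([column, row] in pixels, amid what is visible of it).
- silhouettes(camera, label): "pixels" (480x640 bool, what is visible of it) and "xy" ([column, row] in pixels, amid what is visible of it).
- tip_of(camera, label): "xy" ([column, row] in pixels: a listed point, or the origin of a listed thing).
The state is a dict: "time_s": time; "qpos": joint angles; "qd": joint speeds; "joint_torque": joint torques, N m; "position": TCP position; "ee_rot": TCP orientation; "contact_force": force on the tool from outside, world axes, zero at the start; "ft_torque": the same for the moment, N m; "gripper_width": finger opening in m; "grip_force": force on a finger pad.
Only numpy, scipy, OpenCV 4.12 (cv2) and the standard library are available. Lean on these libraries where they do the work, as an engineer would, in place of code of your own. Each camera call takes 0.05 s, during which the arm holds its last target. There are 200 camera calls.

### The job

Take the blue tube carrier off the sloped drying rack and lower it, level and without letting it drop or forcing it, over the tall spindle of the mixer drive. The yellow drive dog at the spindle's foot has stopped at some unknown angle: feel for it by turning the carrier until the slot under its hub drops over the dog and the hub sits fully home on the collar, then let go, and leave the other things on the bench where they are.

Things in the scene. Friction and masses are not known exactly. Their poses are not given: they have to be found in the camera images.
- carrier: tube carrier, loose, 180 to 300 g: blue bar 26 mm wide, 12 mm thick, reaching 119 mm either side of a round aluminium hub (48 mm diameter, 50 mm tall). Origin: centre of the hub's underside, level with the bar's; x along the bar, z up the bore. It starts flat on the sloped rack, z leaning 30 degrees towards the robot, lug end (-x) low. Fixed tubes 44 mm high at x = -107, 48, 77, 106 mm.
- bore (a point): the carrier's bore at the hub's underside, same point and axes as the carrier's origin: 14 mm diameter, straight through the 50 mm hub. Across it in the underside is a slot along x, 14 mm wide, 46 mm long, 10 mm deep, which fits over the drive's dog.
- lug (a point): where to grip the carrier's black lug (30 mm along x, 26 mm along y, top 60 mm above the underside): point at (-80, 0, 42) mm in the carrier's frame, axes as the carrier's. Grip it across y.
- drive: mixer drive, fixed: white housing 150 x 150 mm, 45 mm tall, dark panel on its -x side; origin under its centre. In the middle a vertical steel spindle, 12 mm diameter, up to 193 mm; at its foot a dark collar, 52 mm diameter, top at 53 mm, and across the collar the yellow dog.
- seat (a point): centre of the collar's top, on the spindle axis, 53 mm up: the carrier's origin comes here when home. The yellow dog lies over it: a bar 40 mm long, 9 wide, 8 high, locked. Its direction is not reported: within 0.6 rad either way of the drive's x axis. The slot drops over it with the carrier's x within about 5 degrees of the bar (either way round); else the hub stands on it, 8 mm high.
- spindle_tip (a point): top of the spindle on its axis, 193 mm above the bench; the last 11 mm taper to a 4 mm flat
- rack: sloped drying rack, fixed: grey board 260 mm long, 150 mm wide, rising at 30 degrees along the rack's +x (away from the robot), with a lip 12 mm high at its lower end and 6 mm high side lips. Origin on the bench under the board's middle, whose top face is 88 mm high there.
- wash_bottle: bystander: white bottle, 64 mm diameter, 170 mm tall; origin under its centre
- jar: bystander: small amber jar, 44 mm diameter, 55 mm tall; origin under its centre
- tip_box: bystander: red tip box 120 x 85 mm, 66 mm tall; origin under its centre
- marker: bystander: red marker lying on the bench, 14 mm thick, 130 mm long along its x; origin under its middle
- beaker: bystander: glass beaker, 68 mm diameter, 85 mm tall; origin under its centre
- tube_stand: bystander: orange tube stand 70 x 120 mm, 56 mm tall; origin under its centre
- mouse: bystander: black computer mouse, round, 60 mm across, 32 mm tall; origin under its centre

How it is judged:
On the way:
1. the carrier's hub is threaded level on the spindle, at least 15 mm down it (horizontal distance between carrier and seat below 0.005 m and z of carrier in the frame of drive between 0.064 and 0.178 m and angle between carrier's own z axis and vertical below 0.1 rad), for 0.1 s.
At the end, for the whole second after the job is handed in: the carrier is on the spindle with its origin within 4 mm of the spindle axis, its hub fully home on the collar (underside less than 3 mm above it; on top of the dog it would be 8 mm), level within about 3 degrees, at rest and released (z of carrier in the frame of drive between 0.049 and 0.056 m and horizontal distance between carrier and seat below 0.004 m and angle between carrier's own z axis and vertical below 0.05 rad and linear speed of carrier below 0.02 m/s); the robot touches nothing.
It fails at once if the carrier drops (faster than 0.6 m/s) down the spindle (horizontal distance between carrier and seat below 0.02 m and linear speed of carrier above 0.6 m/s).
It fails at once if the carrier is forced against the drive with more than 60 N (contact force between carrier and drive above 60 N).
It fails at once if a bystander is moved more than 30 mm (distance of any of wash_bottle, jar, tip_box, marker, beaker, tube_stand, mouse from where it was at the start of the episode above 0.03 m).
It also fails if it takes over 61 s, if anything falls off the work surface, if the arm or the gripper's body presses on something with over 40 N, if the wrist force passes 120 N, or if a joint passes its speed limit or range.

## Working session

There is one attempt and no reset: what is moved stays moved. The work goes in short steps, Python scripts to look and compute and a tool call to move; the robot and the scene stay as the last step left them, time stands still between calls to the robot, and variables do not carry over. Pictures are saved under pics/ and viewed, at most 10 in all, crops included, and the job is handed in when it is done.

Besides the shell and the picture viewer there is one more tool, called after "Request:" as a command line: name --argument value ..., lists and objects as JSON in quotes. carry_out: Moves the arm, as the interface text tells. Its arguments: {"type":"object","properties":{"rows":{"type":"string"},"newtons":{"type":"number"}},"required":["rows"]}

```bash
mkdir -p pics; cat > h.py <<'E'
from workcell import *
import numpy as np, cv2
from scipy.spatial.transform import Rotation as Ro
from scipy.optimize import least_squares
def shot(c,n=None):
    d=read_camera(c)
    if n: cv2.imwrite('pics/'+n,d['img'][:,:,::-1])
    return d
def ray(d,xy):
    r=d['R'].T@np.linalg.solve(d['mtx'],[xy[0],xy[1],1]); return -d['R'].T@d['t'], r/np.linalg.norm(r)
def atz(d,xy,z):
    c,r=ray(d,xy); return c+r*(z-c[2])/r[2]
def tri(l):
    A=0;b=0
    for d,xy in l:
        c,r=ray(d,xy);P=np.eye(3)-np.outer(r,r);A=A+P;b=b+P@c
    X=np.linalg.solve(A,b); return X,[np.linalg.norm((np.eye(3)-np.outer(ray(d,xy)[1],ray(d,xy)[1]))@(X-ray(d,xy)[0])) for d,xy in l]
def proj(d,X):
    p=d['mtx']@(d['R']@np.asarray(X)+d['t']); return p[:2]/p[2]
E
python3 - <<'E'
from h import *
np.set_printoptions(precision=3,suppress=True)
D={c:shot(c,c+'0.png') for c in('scene','top')}
for l in ['lug','bore','carrier','spindle_tip','seat','drive','rack','wash_bottle','jar','tip_box','marker','beaker','tube_stand','mouse']:
    o=[]
    for c in D:
        r=tip_of(c,l)
        if r: o.append((D[c],r[0]['xy']));print(l,c,np.array(r[0]['xy']),round(r[0]['p'],2),atz(D[c],r[0]['xy'],0)[:2])
    if len(o)==2: print('   tri',*tri(o))
for c in D: print(c,ray(D[c],(320,240)))
print(observe())
E
```

```text
lug scene [259.3 226.7] 0.85 [ 0.364 -0.234]
lug top [384.8 259.1] 0.77 [ 0.454 -0.2  ]
   tri [ 0.448 -0.188  0.077] [np.float64(0.002299519813354592), np.float64(0.0022995198133546543)]
bore scene [247.6 250.1] 0.76 [ 0.46  -0.218]
bore top [376.6 229. ] 0.92 [ 0.546 -0.177]
   tri [ 0.537 -0.169  0.079] [np.float64(0.0009077510224043596), np.float64(0.0009077510224043021)]
carrier scene [247.6 245.3] 0.97 [ 0.443 -0.227]
spindle_tip scene [384.8 270.2] 0.7 [0.395 0.126]
spindle_tip top [254.  203.5] 0.98 [0.629 0.196]
   tri [0.596 0.175 0.192] [np.float64(0.0013158330112065465), np.float64(0.0013158330112065548)]
seat scene [378.1 315.3] 0.88 [0.543 0.158]
seat top [262.3 213.5] 0.72 [0.597 0.17 ]
   tri [0.589 0.167 0.051] [np.float64(0.002329626702075374), np.float64(0.0023296267020753657)]
drive scene [376.2 333.4] 0.7 [0.595 0.171]
drive top [261.2 217.7] 0.69 [0.585 0.174]
   tri [ 0.587  0.172 -0.008] [np.float64(0.0028427913150238207), np.float64(0.0028427913150238164)]
rack scene [243.9 277.1] 0.84 [ 0.551 -0.18 ]
rack top [379.4 228.2] 0.85 [ 0.548 -0.186]
   tri [ 0.547
[... 1356 characters left out ...]
[np.float64(0.0009454689263578418), np.float64(0.0009454689263578158)]
scene (array([1.428, 0.383, 0.986]), array([-0.705, -0.293, -0.646]))
top (array([0.353, 0.005, 1.645]), array([ 0.097, -0.006, -0.995]))
{'time_s': 1.5, 'qpos': array([ 1.321,  0.332, -0.065,  1.46 ,  0.022,  1.35 , -0.089]), 'qd': array([ 0.   , -0.001, -0.001,  0.   , -0.   ,  0.001,  0.   ]), 'joint_torque': array([ -0.   , -62.304,   0.024, -39.012,  -0.061,   0.032,   0.   ]), 'position': array([ 0.141, -0.609,  0.194]), 'ee_rot': array([0.994, 0.113, 0.   , 0.   ]), 'contact_force': array([ 0.293, -0.535,  0.013]), 'ft_torque': array([ 0.017, -0.003,  0.009]), 'grip_force': 0.0, 'gripper_width': 0.0871128105888193}
```

View pics/scene0.png

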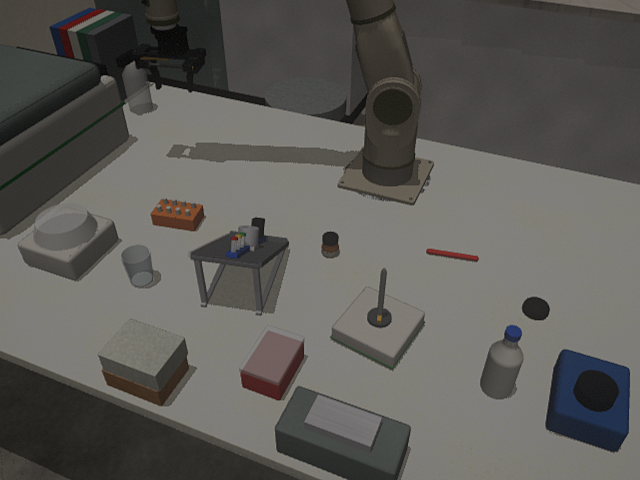

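View pics/top0.png

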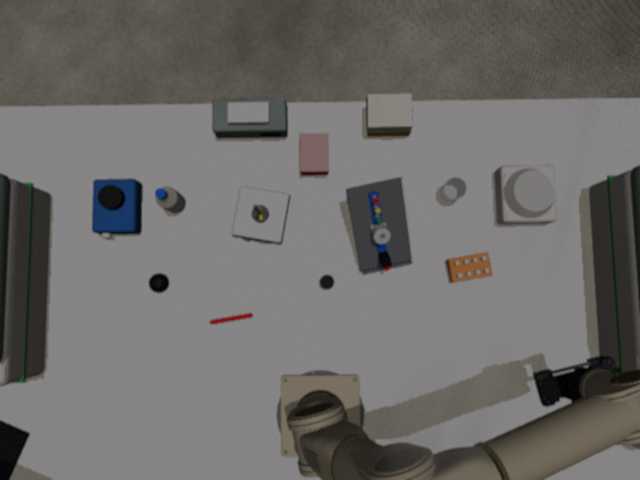

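The scene shows the rack with the carrier around (250,245) and the drive at (380,320), with yellow showing at its foot. In the top view the carrier runs from (385,262) to (375,192) and the drive spindle is at (258,213). The triangulated heights fit the given sizes. I'm moving above the lug, tilted 30°.

Request:
carry_out --rows "87 0 0 100 0 0 0;87 0 0 100 0 0 0;87 244 408 100 6.2 -29.3 0;87 244 408 100 6.2 -29.3 0;87 244 408 100 6.2 -29.3 0;87 244 408 100 6.2 -29.3 0;87 244 408 100 6.2 -29.3 0;87 244 408 100 6.2 -29.3 0;87 244 408 100 6.2 -29.3 0;87 244 408 100 6.2 -29.3 0;87 244 408 100 6.2 -29.3 0;87 244 408 100 6.2 -29.3 0" --newtons 60

```text
time_s: 2.7
position: [0.386, -0.1975, 0.2941]
ee_rot: [0.96, 0.111, 0.257, -0.024]
contact_force: [-0.7, -0.4, 0.0]
gripper_width: 0.0874
grip_force: 0.0
```

Request:
carry_out --rows "87 0 0 0 0 0 0;87 0 0 0 0 0 0"

```text
time_s: 2.9
position: [0.3844, -0.2011, 0.2942]
ee_rot: [0.96, 0.11, 0.257, -0.024]
contact_force: [0.2, -1.0, 1.0]
gripper_width: 0.087
grip_force: 0.0
```

```bash
cat > look.py <<'E'
from h import *
import sys
np.set_printoptions(precision=4,suppress=True)
n=sys.argv[1]; D={c:shot(c,c+n+'.png') for c in('scene','top','wrist')}
for l in sys.argv[2:]:
    o=[]
    for c in D:
        r=tip_of(c,l)
        if r: o.append((D[c],r[0]['xy']));print(l,c,np.array(r[0]['xy']),round(r[0]['p'],2))
    if len(o)>=2: print('   tri',*tri(o))
s=observe();R=Ro.from_quat(s['ee_rot']).as_matrix()
print(s['time_s'],s['position'],s['contact_force'],'q',s['qpos']);print(R)
E
python3 look.py 1 lug bore
```

```text
lug scene [453.7 256. ] 0.26
lug top [383.2 257.3] 0.97
lug wrist [319.6 243.7] 0.6
   tri [ 0.4339 -0.029   0.1325] [np.float64(0.31310983170844275), np.float64(0.14965392726088877), np.float64(0.16469991050753058)]
bore scene [248.3 246.9] 0.73
bore top [378.9 230.1] 0.76
bore wrist [324.9 176.8] 0.62
   tri [ 0.5319 -0.1752  0.0827] [np.float64(0.0039920861590128105), np.float64(0.0009855320516992596), np.float64(0.004352596069685604)]
3.35 [ 0.3845 -0.2013  0.2939] [-0.9576  0.0248 -0.3691] q [ 1.2952 -0.4131 -0.4014  2.0558 -0.6544  1.2765 -0.3045]
[[ 0.8439  0.222   0.4885]
 [ 0.1966 -0.975   0.1034]
 [ 0.4992  0.0088 -0.8664]]
```

View pics/wrist1.png

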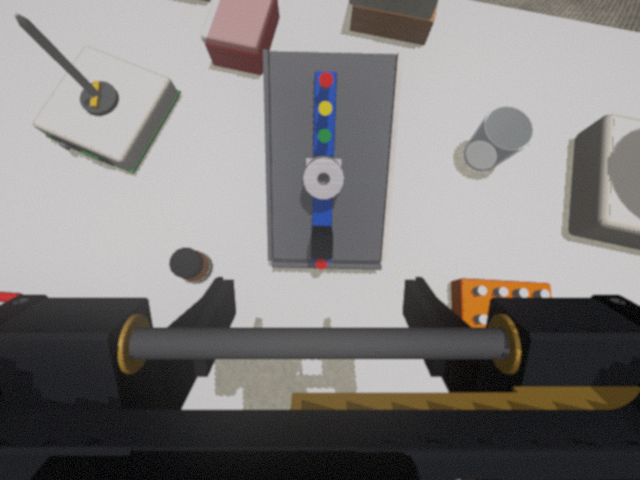

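```bash
python3 - <<'E'
from h import *
np.set_printoptions(precision=4,suppress=True)
d=shot('wrist'); print(ray(d,(320,240)))
for l in('lug','bore','carrier'):
    for r in tip_of('wrist',l): print(l,r)
t=shot('top')
for l in('lug','bore'):
    r=tip_of('top',l); w=tip_of('wrist',l)
    if r and w: print(l,tri([(t,r[0]['xy']),(d,w[0]['xy'])]))
m=silhouettes('wrist','carrier')[0]['pixels']
p=np.argwhere(m)[:,::-1].astype(np.float32); print(len(p),cv2.minAreaRect(p))
E
```

```text
(array([ 0.3611, -0.2052,  0.4995]), array([ 0.2111,  0.0339, -0.9769]))
lug {'xy': [321.3, 241.0], 'p': 0.98}
lug {'xy': [481.7, 154.3], 'p': 0.73}
bore {'xy': [324.5, 176.5], 'p': 0.73}
carrier {'xy': [326.3, 173.9], 'p': 0.68}
carrier {'xy': [16.2, 14.7], 'p': 0.34}
lug (array([ 0.4555, -0.1938,  0.0672]), [np.float64(0.002535715494273274), np.float64(0.0025357154942732404)])
bore (array([ 0.5282, -0.1768,  0.093 ]), [np.float64(0.0021610006215138262), np.float64(0.0021610006215139537)])
4565 ((323.0, 170.0), (196.0, 40.0), 90.0)
```

```bash
python3 - <<'E'
from h import *
np.set_printoptions(precision=4,suppress=True)
D={c:shot(c) for c in('scene','top','wrist')}
obs=[]
for c in D:
    for l,p in(('lug',(-.08,0,.042)),('bore',(0,0,0))):
        for r in tip_of(c,l)[:1]:
            if r['p']>.5: obs.append((c,p,r['xy']))
    # hub+bar centroid check
def pose(v):
    b=v[:3]; return b, Ro.from_euler('ZY',[v[3],-np.pi/6]).as_matrix()
def f(v):
    b,R=pose(v); e=[]
    for c,p,xy in obs: e+=list(proj(D[c],b+R@p)-xy)
    return np.array(e+[(v[2]-.081)/.002])
s=least_squares(f,[.53,-.172,.081,.2],loss='soft_l1'); v=s.x
print(v,np.degrees(v[3]),f(v))
b,R=pose(v);print('lug',b+R@[-.08,0,.042],'TCPgrasp',b+R@[-.08,0,.023]);print(R)
im=D['wrist']['img'][:,:,::-1].copy()
for p in [(-.08,0,.06),(-.095,.013,.06),(-.065,.013,.06),(0,0,.05),(.119,.013,.012),(.119,-.013,.012),(-.119,.013,.012),(-.119,-.013,.012)]:
    cv2.circle(im,tuple(int(round(a)) for a in proj(D['wrist'],b+R@p)),2,(255,0,255),-1)
cv2.imwrite('pics/ov.png',cv2.resize(im[40:290,200:450],None,fx=2.4,fy=2.4))
E
```

```text
[ 0.5348 -0.1774  0.081   0.1693] 9.700155431046552 [-3.2028  1.3456 -4.9928 -1.2047  0.0951 -0.5159  0.8187 -2.4    -0.6282
  2.5885 -2.3622 -0.1876 -0.0186]
lug [ 0.4458 -0.1926  0.0773] TCPgrasp [ 0.4552 -0.191   0.0609]
[[ 0.8536 -0.1685 -0.4929]
 [ 0.1459  0.9857 -0.0842]
 [ 0.5    -0.      0.866 ]]
```

View pics/ov.png

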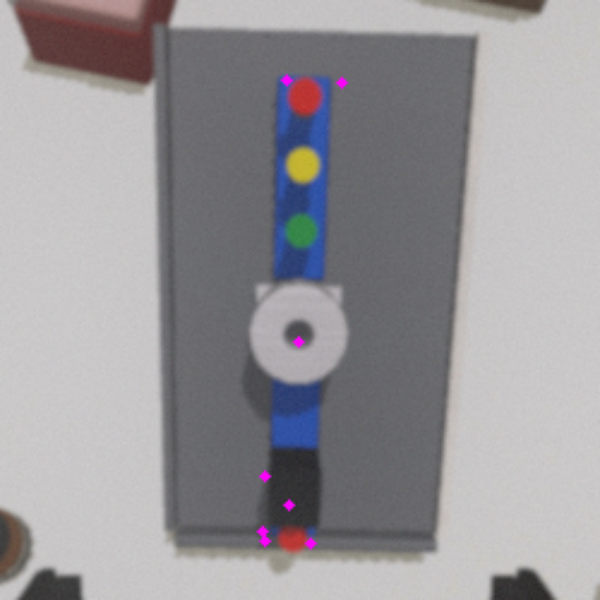

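The overlay puts the hub top 4 px low and the yaw about 2° short. The bar's far corners are at crop (277,76) and (330,77), the hub top is at (299,333) and the lug foot at (273..318,447). I'll refit on these points.

```bash
python3 - <<'E'
from h import *
np.set_printoptions(precision=4,suppress=True)
d=shot('wrist')
obs=[((.119,.013,.012),(278,76)),((.119,-.013,.012),(331,77)),((0,0,.05),(299,333)),((-.065,.013,.012),(272,447)),((-.065,-.013,.012),(319,447))]
obs=[(p,np.array(q)/2.4+[200,40]) for p,q in obs]
def pose(v): return v[:3],Ro.from_euler('ZY',[v[3],-np.pi/6]).as_matrix()
def f(v):
    b,R=pose(v); return np.r_[np.concatenate([proj(d,b+R@p)-q for p,q in obs]),(v[2]-.081)/.002]
v=least_squares(f,[.53,-.172,.081,.2]).x
b,R=pose(v);print(v,np.degrees(v[3]),f(v));print('TCPgrasp',b+R@[-.08,0,.023]);print(R)
s=observe();T=Ro.from_quat(s['ee_rot']).as_matrix()
G=R@np.diag([1,-1,-1]);print('shift mm',(b+R@[-.08,0,.023]-s['position'])*1e3,'turn',Ro.from_matrix(G@T.T).as_rotvec(degrees=True))
E
```

```text
[ 0.537  -0.1765  0.0812  0.2081] 11.92594425954182 [-0.2674 -0.137   0.1805 -0.0499  0.2306  1.1852 -0.2003 -0.7511  0.0359
 -0.3729  0.0944]
TCPgrasp [ 0.4579 -0.1932  0.0611]
[[ 0.8473 -0.2066 -0.4892]
 [ 0.179   0.9784 -0.1033]
 [ 0.5    -0.      0.866 ]]
shift mm [  73.3509    7.8552 -232.8632] turn [ 0.5254  0.0607 -0.9248]
```

Request:
carry_out --rows "87 24 -3 -146 0.5 0 -0.9;87 24 -3 -146 0.5 0 -0.9;87 24 -3 -146 0.5 0 -0.9;87 24 -3 -146 0.5 0 -0.9;87 43 2 -181 0.5 0 -0.9;87 58 5 -207 0.5 0 -0.9;87 73 8 -232 0.5 0 -0.9;87 73 8 -232 0.5 0 -0.9;87 73 8 -232 0.5 0 -0.9"

```text
time_s: 5.25
position: [0.4581, -0.1935, 0.0638]
ee_rot: [0.96, 0.101, 0.258, -0.027]
contact_force: [0.0, -0.9, 0.2]
gripper_width: 0.0873
grip_force: 0.0
```

```bash
python3 look.py 2
```

```text
5.4 [ 0.4579 -0.1944  0.0639] [ 0.1031 -0.5829  0.286 ] q [ 1.2053 -0.0242 -0.6073  2.2857 -0.7056  0.6107 -0.233 ]
[[ 0.8461  0.2059  0.4916]
 [ 0.1797 -0.9786  0.1006]
 [ 0.5018  0.0032 -0.865 ]]
```

View pics/wrist2.png

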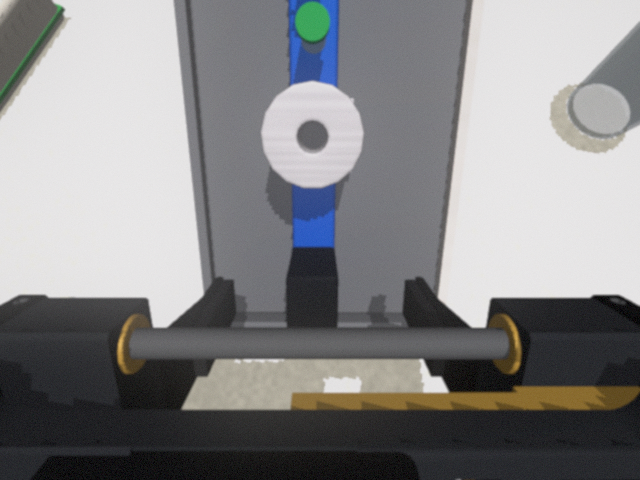

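The lug, at column 312, sits between the fingers (235..405), 1–2 mm off centre. I'll close.

Request:
carry_out --rows "87 0 2 -1 0 0 0;20 0 2 -1 0 0 0;20 0 2 -1 0 0 0;20 0 2 -1 0 0 0;20 0 2 -1 0 0 0;20 0 2 -1 0 0 0;20 0 2 -1 0 0 0" --newtons 60

```text
time_s: 6.1
position: [0.4576, -0.191, 0.0609]
ee_rot: [0.961, 0.101, 0.258, -0.027]
contact_force: [0.3, -0.6, 0.3]
gripper_width: 0.047
grip_force: 0.0
```

Request:
carry_out --rows "20 0 2 0 0 0 0;20 0 2 0 0 0 0;20 0 2 0 0 0 0;20 0 2 0 0 0 0;20 0 2 0 0 0 0"

```text
time_s: 6.6
position: [0.4576, -0.1891, 0.061]
ee_rot: [0.961, 0.101, 0.258, -0.027]
contact_force: [0.8, -0.3, 0.1]
gripper_width: 0.0253
grip_force: 59.9
```

Request:
carry_out --rows "20 0 0 10 0 0 0;20 0 0 30 0 0 0;20 0 0 60 0 0 0;20 0 0 90 0 0 0;20 0 0 120 0 0 0;20 0 0 150 -1.2 5.9 0;20 0 0 180 -2.4 11.7 0;20 0 0 205 -3.7 17.6 0;20 0 0 215 -5 23.5 0;20 0 0 215 -6.2 29.3 0;20 0 0 215 -6.2 29.3 0;20 0 0 215 -6.2 29.3 0"

```text
time_s: 7.8
position: [0.4575, -0.1883, 0.2756]
ee_rot: [0.994, 0.105, 0.001, -0.001]
contact_force: [-0.4, -0.0, -2.1]
gripper_width: 0.0254
grip_force: 59.9
```

```bash
python3 look.py 3 lug bore spindle_tip seat; python3 -c "
from h import *
print(observe()['ft_torque'],observe()['gripper_width'])"
```

```text
lug scene [249.3 152.9] 0.75
lug wrist [318.4 291. ] 0.6
   tri [ 0.4548 -0.1908  0.2912] [np.float64(0.0007066500882152942), np.float64(0.0007066500882153949)]
bore scene [240.8 188.3] 0.74
bore top [469.2 268.6] 0.72
   tri [ 0.3904 -0.3446  0.1326] [np.float64(0.07338104371519442), np.float64(0.07338104371519437)]
spindle_tip scene [383.6 269.7] 0.75
spindle_tip top [255.2 204.7] 0.93
   tri [0.5933 0.1716 0.1895] [np.float64(0.001182198538192265), np.float64(0.001182198538192274)]
seat scene [378.4 318.3] 0.72
seat top [260.7 215.3] 0.87
seat wrist [6.9 3.1] 0.83
   tri [0.5903 0.1713 0.0449] [np.float64(0.0004270725301130117), np.float64(0.004798466960561131), np.float64(0.00455842162836644)]
8.55 [ 0.4576 -0.189   0.2759] [ 0.701  -0.009  -1.4091] q [ 1.1775  0.0732 -0.909   1.6237  0.0576  1.4712 -1.0975]
[[ 0.9782  0.2075  0.0019]
 [ 0.2075 -0.9782 -0.0001]
 [ 0.0018  0.0005 -1.    ]]
[0.04046587 0.0983422  0.00044762] 0.02518055726183289
```

View pics/wrist3.png

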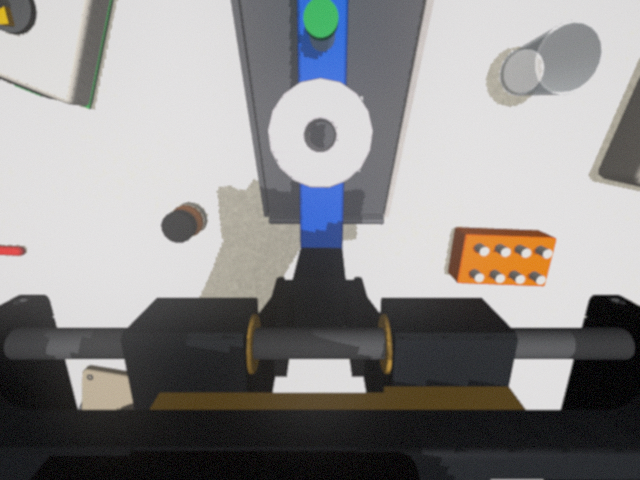

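Gripped at 25 mm. The hub top is at (320,133) and its geometry relative to the tool hasn't changed, so the carrier is level to about 1°. I'll move it beside the spindle to see both in one view.

Request:
carry_out --rows "20 4 15 0 0 0 0;20 10 45 0 0 0 0;20 18 80 0 0 0 0;20 26 120 0 0 0 0;20 35 160 0 0 0 0;20 44 200 0 0 0 0;20 52 235 0 0 0 0;20 58 255 0 0 0 0;20 58 260 0 0 0 0;20 58 260 0 0 0 0;20 58 260 0 0 0 0"

```text
time_s: 9.65
position: [0.5155, 0.0702, 0.2759]
ee_rot: [0.995, 0.104, 0.001, 0.0]
contact_force: [0.4, -0.9, -1.0]
gripper_width: 0.0257
grip_force: 59.9
```

```bash
python3 look.py 4 spindle_tip seat lug bore
```

```text
spindle_tip scene [383.3 268.5] 0.83
spindle_tip top [254.7 204.1] 0.56
spindle_tip wrist [206.5 112.3] 0.68
   tri [0.5931 0.171  0.1924] [np.float64(0.000877359861358586), np.float64(0.0017010652298244334), np.float64(0.0018912391420736227)]
seat scene [378.2 313.4] 0.77
seat top [262.7 214.4] 0.73
   tri [0.5861 0.1662 0.0535] [np.float64(0.0025440937885979884), np.float64(0.0025440937885979967)]
lug scene [353.1 190.7] 0.61
lug wrist [319.2 287.1] 0.62
   tri [0.5206 0.0731 0.3053] [np.float64(0.003386018672297807), np.float64(0.00338601867229774)]
bore scene [341.8 233.7] 0.98
bore wrist [322.4 138. ] 0.62
   tri [0.5927 0.0824 0.2525] [np.float64(0.00030444483428959516), np.float64(0.00030444483428964986)]
10.4 [0.5156 0.071  0.276 ] [ 0.1019 -1.181  -2.3006] q [ 0.7708  0.202  -1.1234  1.5593  0.1832  1.4935 -1.7204]
[[ 0.9783  0.2074  0.0019]
 [ 0.2074 -0.9783 -0.0001]
 [ 0.0018  0.0005 -1.    ]]
```

View pics/wrist4.png

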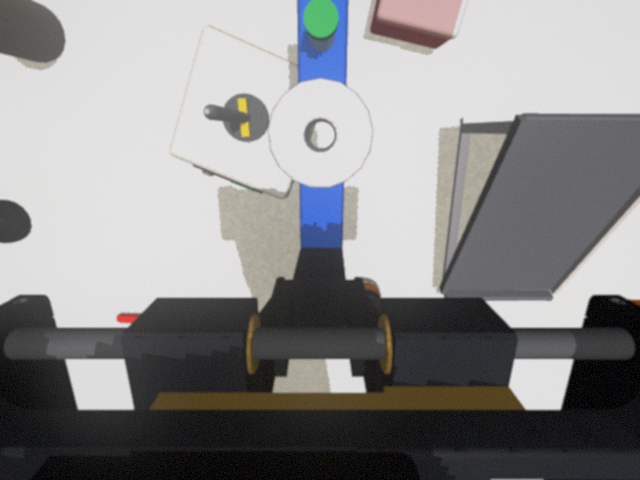

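The spindle tip is at (208,112), the dog runs from (242,98) to (247,137), and the hub top is centred at (320,133). I'll compute all of these in the world frame from this one view.

```bash
python3 - <<'E'
from h import *
np.set_printoptions(precision=4,suppress=True)
d=shot('wrist'); im=d['img']; s=observe(); T=Ro.from_quat(s['ee_rot']).as_matrix()
hsv=cv2.cvtColor(im,cv2.COLOR_RGB2HSV)
m=cv2.inRange(hsv,(20,150,100),(35,255,255)); m[:80]=0;m[150:]=0;m[:,:225]=0;m[:,265:]=0
P=np.argwhere(m)[:,::-1]; W=np.array([atz(d,p,.061)[:2] for p in P])
r=cv2.minAreaRect((W*1000).astype(np.float32)); q=cv2.boxPoints(r); e=[q[1]-q[0],q[2]-q[1]]; e=max(e,key=np.linalg.norm)
print('dog',len(P),r,'yaw',np.degrees(np.arctan2(e[1],e[0])))
u,sv,vt=np.linalg.svd(W-W.mean(0),full_matrices=False);print('pca yaw',np.degrees(np.arctan2(*vt[0][::-1])),W.mean(0))
# hub outer circle
g=cv2.medianBlur(cv2.cvtColor(im,cv2.COLOR_RGB2GRAY),5)
c=cv2.HoughCircles(g[60:210,230:410],cv2.HOUGH_GRADIENT,1,200,param1=80,param2=15,minRadius=45,maxRadius=58)[0][0]+[230,60,0]
h=atz(d,c[:2],.303);print('hub',c,h,'dist',np.linalg.norm((h-s['position'])[:2]),'tool',T.T@(h-s['position']))
print('radius mm',c[2]*np.linalg.norm(d['R'][2]@h+d['t'][2])/d['mtx'][0,0]*1e3)
for xy in [(206.5,112.3),(208,111)]: print('tip',atz(d,xy,.193))
print('collar',atz(d,(245.5,117.5),.053))
cv2.imwrite('pics/z4.png',cv2.resize(im[60:200,180:390,::-1],None,fx=3.8,fy=3.8,interpolation=cv2.INTER_CUBIC))
E
```

```text
dog 173 ((593.0774536132812, 169.17141723632812), (37.806461334228516, 7.964998245239258), 14.501794815063477) yaw 14.501805
pca yaw -165.2537689794608 [0.5933 0.1692]
hub [317.5 132.5  53. ] [0.5952 0.0877 0.303 ] dist 0.0814251938794353 tool [ 0.0815  0.0002 -0.0269]
radius mm 23.841704681713523
tip [0.5916 0.1711 0.193 ]
tip [0.5927 0.1701 0.193 ]
collar [0.5929 0.1703 0.053 ]
```

View pics/z4.png

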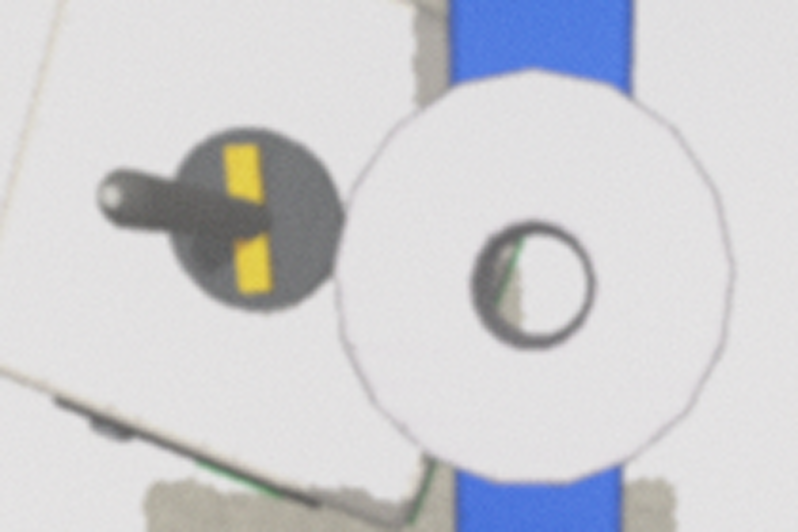

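```bash
python3 - <<'E'
from h import *
np.set_printoptions(precision=4,suppress=True)
d=shot('wrist'); s=observe(); T=Ro.from_quat(s['ee_rot']).as_matrix()
print('cam',ray(d,(320,240))[0])
k=lambda x,y:(x/3.8+180-.5,y/3.8+60-.5)
a=atz(d,k(533.5,286),.303); b=atz(d,k(537,288),.253); print('bore top',a,'bottom',b,'tilt deg',np.degrees((a-b)[:2]/.05))
print('tool',T.T@(a-s['position']))
t=atz(d,k(116,197),.191); print('tip',t); print('shift mm',(t-a)*1e3)
tw=cv2.imread('pics/wrist4.png')
E
```

```text
cam [0.5961 0.0877 0.4662]
bore top [0.5945 0.0865 0.303 ] bottom [0.5938 0.0855 0.253 ] tilt deg [0.7572 1.1192]
tool [ 0.0805  0.0013 -0.0269]
tip [0.5928 0.1692 0.191 ]
shift mm [  -1.7504   82.7174 -112.    ]
```

Request:
carry_out --rows "20 0 12 0 0 0 0;20 0 35 0 0 0 1;20 -1 60 0 0 0 2;20 -1 75 0 0 0 2.7;20 -1 79 0 0 0 2.7;20 -1 79 0 0 0 2.7;20 -1 79 0 0 0 2.7;20 -1 79 0 0 0 2.7"

```text
time_s: 11.3
position: [0.5148, 0.1489, 0.2759]
ee_rot: [0.992, 0.127, 0.001, 0.0]
contact_force: [1.0, -0.3, -1.7]
gripper_width: 0.0253
grip_force: 59.9
```

```bash
python3 - <<'E'
from h import *
np.set_printoptions(precision=4,suppress=True)
d=shot('wrist','wrist5.png'); s=observe(); T=Ro.from_quat(s['ee_rot']).as_matrix()
print(s['position'],T[:,0],ray(d,(320,240))[0])
a=s['position']+T@[.0805,.0013,-.0269]
print('bore',a,proj(d,a),'tip pred',proj(d,(.5929,.1695,.193)))
x,y=[int(v) for v in proj(d,a)]
cv2.imwrite('pics/z5.png',cv2.resize(d['img'][y-20:y+20,x-20:x+20,::-1],None,fx=12,fy=12,interpolation=cv2.INTER_CUBIC))
c=shot('scene'); p=proj(c,a-[0,0,.08]).astype(int); print(p)
z=c['img'][p[1]-60:p[1]+60,p[0]-80:p[0]+80,::-1]
A=cv2.imread('pics/z5.png'); B=cv2.resize(z,(640,480),interpolation=cv2.INTER_CUBIC)
cv2.imwrite('pics/z5.png',cv2.resize(np.hstack([A,B]),(800,343)))
E
```

```text
[0.5148 0.149  0.2759] [0.9678 0.2516 0.0017] [0.5945 0.1693 0.4661]
bore [0.593 0.168 0.303] [319.7089 134.6622] tip pred [316.9988 132.5846]
[382 256]
```

View pics/z5.png

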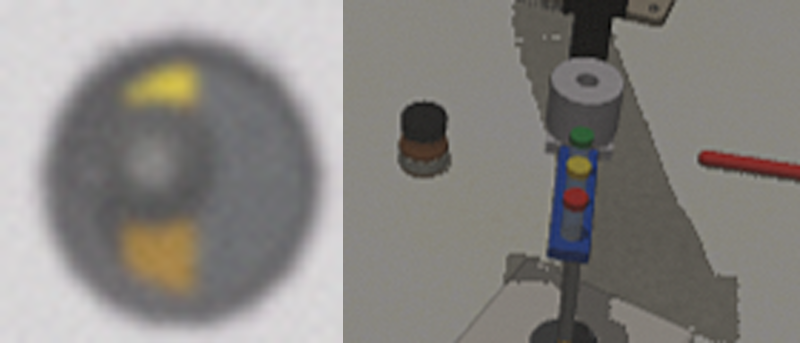

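Looking through the bore, the spindle tip is at about (317,133) against a bore centre of (320,135), so I need +1.5 mm in y. The dog lines up with the carrier. I'll lower it slowly.

Request:
carry_out --rows "20 0 1.5 0 0 0 0;20 0 1.5 -12 0 0 0;20 0 1.5 -30 0 0 0;20 0 1.5 -46 0 0 0;20 0 1.5 -56 0 0 0;20 0 1.5 -61 0 0 0;20 0 1.5 -65 0 0 0;20 0 1.5 -69 0 0 0;20 0 1.5 -73 0 0 0;20 0 1.5 -77 0 0 0;20 0 1.5 -80 0 0 0;20 0 1.5 -80 0 0 0"

```text
time_s: 12.6
position: [0.5144, 0.1514, 0.1956]
ee_rot: [0.992, 0.128, 0.001, 0.0]
contact_force: [-1.2, -1.0, -1.8]
gripper_width: 0.0252
grip_force: 59.9
```

Request:
carry_out --rows "20 0 0 -6 0 0 0;20 0 0 -14 0 0 0;20 0 0 -22 0 0 0;20 0 0 -30 0 0 0;20 0 0 -38 0 0 0;20 0 0 -46 0 0 0;20 0 0 -54 0 0 0;20 0 0 -62 0 0 0;20 0 0 -70 0 0 0;20 0 0 -78 0 0 0;20 0 0 -84 0 0 0;20 0 0 -84 0 0 0"

```text
time_s: 13.8
position: [0.5141, 0.1513, 0.1111]
ee_rot: [0.992, 0.128, 0.0, 0.0]
contact_force: [0.0, 0.4, -2.3]
gripper_width: 0.0253
grip_force: 59.9
```

Request:
carry_out --rows "20 0 0 -6 0 0 0;20 0 0 -12 0 0 0;20 0 0 -17 0 0 0;20 0 0 -21 0 0 0;20 0 0 -24 0 0 0;20 0 0 -26 0 0 0;20 0 0 -28 0 0 0;20 0 0 -29 0 0 0;20 0 0 -30 0 0 0;20 0 0 -30 0 0 0"

```text
time_s: 14.8
position: [0.5146, 0.1515, 0.0819]
ee_rot: [0.992, 0.128, 0.001, 0.0]
contact_force: [0.1, -0.1, -1.7]
gripper_width: 0.0252
grip_force: 59.9
```

Request:
carry_out --rows "20 0 0 -1 0 0 0;20 0 0 -2 0 0 0;20 0 0 -3 0 0 0;20 0 0 -4 0 0 0;20 0 0 -4 0 0 0;20 0 0 -4 0 0 0"

```text
time_s: 15.4
position: [0.5145, 0.1515, 0.078]
ee_rot: [0.992, 0.128, 0.001, 0.0]
contact_force: [-0.4, -0.1, -2.1]
gripper_width: 0.0253
grip_force: 59.9
```

Request:
carry_out --rows "20 0 0 -0.5 0 0 0;20 0 0 -1 0 0 0;20 0 0 -1.5 0 0 0;20 0 0 -2 0 0 0;20 0 0 -2 0 0 0"

```text
time_s: 15.9
position: [0.5145, 0.1515, 0.0759]
ee_rot: [0.992, 0.128, 0.001, 0.0]
contact_force: [-0.0, 0.2, -1.8]
gripper_width: 0.0249
grip_force: 59.9
```

Request:
carry_out --rows "20 0 0 -0.5 0 0 0;20 0 0 -1 0 0 0;20 0 0 -1 0 0 0;20 0 0 -1.5 0 0 0;20 0 0 -1.5 0 0 0"

```text
time_s: 16.4
position: [0.5146, 0.1515, 0.0745]
ee_rot: [0.992, 0.128, 0.001, 0.0]
contact_force: [-0.4, -0.3, -0.1]
gripper_width: 0.0254
grip_force: 59.9
```

Request:
carry_out --rows "20 0 0 -0.5 0 0 0;20 0 0 -1 0 0 0;20 0 0 -1 0 0 0"

```text
time_s: 16.7
position: [0.5146, 0.1516, 0.0737]
ee_rot: [0.992, 0.128, 0.001, 0.0]
contact_force: [-2.6, -1.6, 5.2]
gripper_width: 0.0254
grip_force: 59.9
```

```bash
python3 look.py 6 bore lug seat
```

```text
bore scene [380.2 316.8] 0.57
lug scene [381.  275.2] 0.76
lug top [377.4 226.1] 0.2
lug wrist [319.4 289.2] 0.81
   tri [0.521  0.0442 0.1056] [np.float64(0.10445902616571329), np.float64(0.21146366303982653), np.float64(0.10717011745125939)]
seat scene [376.1 312.3] 0.73
seat wrist [325.6 142.7] 0.44
   tri [0.5891 0.1655 0.0593] [np.float64(0.0006453487151504922), np.float64(0.0006453487151505175)]
17.3 [0.5145 0.1515 0.0736] [-3.1256 -1.5055  6.0776] q [ 0.5043  0.4403 -1.0523  1.7994  0.4195  1.1462 -1.9996]
[[ 0.9674  0.2533  0.0019]
 [ 0.2533 -0.9674 -0.0001]
 [ 0.0018  0.0006 -1.    ]]
```

Firm contact came at the expected home height: about 8 N, against 13 mm of gripper offset if it were standing on the dog. I'll ease off, release and retreat.

Request:
carry_out --rows "20 0 0 0.5 0 0 0;20 0 0 0.5 0 0 0;60 0 0 0.5 0 0 0;60 0 0 0.5 0 0 0;60 0 0 0.5 0 0 0;60 0 0 0.5 0 0 0;60 0 0 0.5 0 0 0;60 0 0 0.5 0 0 0"

```text
time_s: 18.1
position: [0.5145, 0.1515, 0.074]
ee_rot: [0.992, 0.128, 0.001, 0.0]
contact_force: [-0.3, -0.3, -0.2]
gripper_width: 0.0587
grip_force: 0.0
```

Request:
carry_out --rows "60 0 0 10 0 0 0;60 0 0 30 0 0 0;60 0 0 60 0 0 0;60 0 0 100 0 0 0;60 0 0 140 0 0 0;60 0 0 180 0 0 0;60 0 0 200 0 0 0;60 0 0 200 0 0 0;60 0 0 200 0 0 0"

```text
time_s: 19.0
position: [0.5145, 0.1516, 0.2742]
ee_rot: [0.992, 0.128, 0.001, 0.0]
contact_force: [0.3, -0.1, -0.4]
gripper_width: 0.0603
grip_force: 0.0
```

```bash
python3 look.py 7 bore lug; python3 - <<'E'
from h import *
s=cv2.imread('pics/scene7.png')[235:355,300:460]; w=cv2.imread('pics/wrist7.png')
cv2.imwrite('pics/z7.png',np.hstack([cv2.resize(s,(400,300),interpolation=cv2.INTER_CUBIC),cv2.resize(w,(400,300))]))
E
```

```text
bore scene [377.9 316.7] 0.97
lug scene [383.7 275.8] 0.72
lug wrist [319.2 206.7] 0.67
   tri [0.5183 0.153  0.1002] [np.float64(0.002418719007315637), np.float64(0.002418719007315587)]
19.45 [0.5144 0.1515 0.2737] [-0.553  -1.0288 -0.4513] q [ 0.6017  0.2687 -1.1524  1.5243  0.2463  1.5067 -1.8674]
[[ 0.9674  0.2534  0.0014]
 [ 0.2534 -0.9674 -0.    ]
 [ 0.0014  0.0004 -1.    ]]
```

View pics/z7.png

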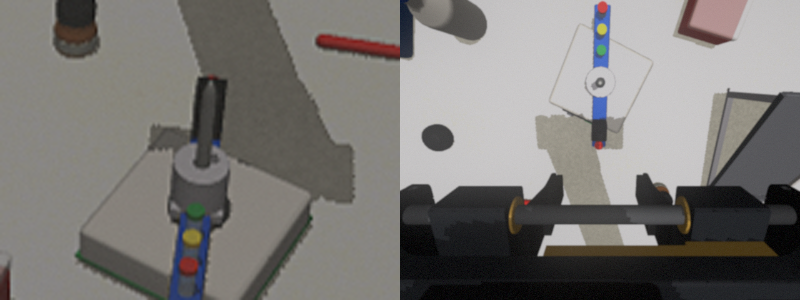

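The carrier sits on the spindle, released and level. One check remains before handing in: home height (53 mm) against standing on the dog (61 mm).

```bash
python3 - <<'E'
from h import *
np.set_printoptions(precision=2,suppress=True)
D={c:shot(c) for c in('scene','wrist')}
S=np.array([.593,.1695,0]); R=Ro.from_euler('z',14.7,degrees=True).as_matrix()
for z in(.053,.061):
    for c in D:
        print(z,c,*[proj(D[c],S+[0,0,z]+R@p) for p in((0,0,0),(-.08,0,.042),(0,0,.05))], 'barlen px',np.linalg.norm(proj(D[c],S+[0,0,z]+R@(.119,0,.012))-proj(D[c],S+[0,0,z]+R@(-.119,0,.012))))
print('tip',proj(D['scene'],S+[0,0,.193]), 'seen 383.5 269')
for l in('bore','lug','spindle_tip'): print(l,tip_of('scene',l)[:1],tip_of('wrist',l)[:1])
# carrier silhouette overlap in scene per height
m=silhouettes('scene','carrier')[0]['pixels']
def model(z):
    o=np.zeros((480,640),np.uint8)
    def hull(P): cv2.fillConvexPoly(o,cv2.convexHull(np.array([proj(D['scene'],S+[0,0,z]+R@p) for p in P]).round().astype(np.int32)),1)
    box=lambda x0,x1,h,a,b:[(x,y,q) for x in(x0,x1) for y in(-h,h) for q in(a,b)]
    cyl=lambda x,r,a,b:[(x+r*np.cos(t),r*np.sin(t),q) for t in np.linspace(0,6.28,40) for q in(a,b)]
    hull(box(-.119,.119,.013,0,.012));hull(box(-.095,-.065,.013,0,.06));hull(cyl(0,.024,0,.05))
    for x in(-.107,.048,.077,.106): hull(cyl(x,.008,.012,.044))
    return o>0
for z in np.arange(.045,.070,.002):
    best=max((np.sum(m&q)/np.sum(m|q)) for q in [model(z)]); print(round(z,3),round(best,3),end='; ')
E
```

```text
0.053 scene [377.42 316.16] [381.14 276.14] [379.03 299.78] barlen px 83.04561919932819
0.053 wrist [319.77 132.05] [319.9  209.29] [320.02 132.27] barlen px 228.2271646921321
0.061 scene [377.67 313.59] [381.4  273.49] [379.3  297.08] barlen px 83.01564480827449
0.061 wrist [319.8  132.08] [319.94 210.93] [320.07 132.31] barlen px 232.9666926595996
tip [382.15 268.  ] seen 383.5 269
bore [{'xy': [378.9, 315.0], 'p': 0.82}] [{'xy': [321.5, 135.2], 'p': 0.93}]
lug [{'xy': [382.4, 276.9], 'p': 0.94}] [{'xy': [319.1, 211.0], 'p': 0.8}]
spindle_tip [{'xy': [383.7, 269.0], 'p': 0.69}] [{'xy': [320.6, 138.4], 'p': 0.9}]
0.045 0.701; 0.047 0.708; 0.049 0.714; 0.051 0.722; 0.053 0.723; 0.055 0.718; 0.057 0.71; 0.059 0.696; 0.061 0.684; 0.063 0.675; 0.065 0.666; 0.067 0.655; 0.069 0.639;
```

```bash
python3 -c "
from workcell import *
print(hand_in())"
```

```text
the job is handed in; nothing more can be done
None
```

The carrier is threaded level on the spindle, its slot over the dog and its hub measured home on the collar (about 53 mm up). It is released and the arm is clear; I handed the job in, and no verdict was shown.

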